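# Set the stop collar on the fan stand

### The job

On the fan stand, draw the yellow-handled lock shoe well back from the brass collar, then spin the knurled collar up its threaded rod by its pegs until its flat top is level with the upper face of the red pointer. Then slide the shoe fully home against the collar again to lock it. Do not turn the collar while the shoe is home, and leave the pointer, fan head, tray and spanner where they are.

Things in the scene. Friction and masses are not known exactly. Their poses are not given: they have to be found in the camera images.
- stand: Fixed fan stand: grey base plate 140 (x) by 340 (y, from -125 to +215) by 16 mm on a 6 mm mat. Origin: on the axis of the upright threaded rod, at the plate's underside; z up, +y along the lock shoe's track. Rod 18 mm thick, top 160 mm above the origin. On the -y side, 99 to 111 mm from the rod axis, an aluminium gauge post 22 mm wide, top 128 mm above the origin.
- collar (a joint): Turn of the brass collar in rad, positive counter-clockwise seen from above, which raises it 28 mm per full turn (right-hand multi-start thread); 0 to 3.1 at the start, end stop at 10.5. The friction is about 0.15 N m, it stays where it is left.
- collar_top (a point): Centre, on the rod axis, of the flat top face of the brass knurled collar, a disc 110 mm across and 18 mm thick. Two upright black pegs stand on the top face.
- peg_a (a point): Centre of the top end of one black peg of the collar: 12 mm thick, 24 mm tall above the collar's top face, 44 mm from the rod axis. Push the peg sideways to turn the collar.
- peg_b (a point): Centre of the top end of the other, like peg, straight opposite the first.
- pointer_tip (a point): Tip of the red pointer, at its upper face: the height to set. The pointer is a tongue 8 mm wide and 4 mm thick, its tip 7 mm outside the collar's rim on the stand's -y side, on a red clamp 32 by 22 by 16 mm round the gauge post. It can be shifted up or down by a push of some 8 N: leave it.
- shoe (a joint): Travel of the lock shoe in m along the stand's +y: 0 fully home against the collar's rim, 0.040 fully back. Friction 3 N, it stays where it is left.
- shoe_handle (a point): Middle of the top edge of the lock shoe's upright yellow handle plate: 60 mm wide across the track, 14 mm thick along it (stand y), from 33 to 118 mm above the stand's origin; 145 mm from the rod axis when home. Between it and the lock bar is a free gap of 70 mm over the carriage, whose top is 33 mm above the stand's origin and which ends 8 mm beyond the handle's outer face.
- fan_head: Bystander: grey plastic table fan head lying on its face, 200 mm across, 125 mm tall, loose; origin at the centre of its underside.
- tray: Bystander: blue plastic screw tray, 120 by 180 by 35 mm, loose, beyond the stand; origin at the centre of its underside.
- spanner: Bystander: chrome combination spanner 190 mm long, flat on the mat between the robot and the stand, loose.
- shoe_bar (a point): Middle of the top edge of the lock shoe's dark upright lock bar with rubber face, 30 mm wide, 12 mm thick, top 125 mm above the stand's origin; it stands next to the collar's rim when home and moves with the handle.

How it is judged:
By the outcome, as a careful person would: the job done as asked, in the order asked, and still so for the second after the job is handed in, with the robot touching nothing.
It also fails if it takes over 72 s, if anything falls off the work surface, if the arm or the gripper's body presses on something with over 40 N, if the wrist force passes 120 N, or if a joint passes its speed limit or range.

### The arm

A 6-joint arm with a two-finger parallel gripper is mounted at the origin on the work surface. World frame = base frame: x ahead of the robot, y to its left, z up, the work surface at z = 0. Lengths are in mm, angles in degrees, forces in N, time in s.
With the tool pointing down it reaches from about 375 to 925 mm from the base axis. Payload 5.7 kg.
Tool frame: the origin (TCP) lies on the centre line of the jaws, within the pads' length; the fingertips stand 11 mm ahead of it and the grasp point (between the pads) lies 8 mm behind it (bot.nose_length is the distance from the TCP to the fingertips, in mm); z points along the fingers, y is the line along which they close (so a half turn about z gives the same grasp; the last joint's range is limited). The gripper opens to 88 mm and grips with 3 to 60 N. Pads are 20 mm wide; open, the fingers measure 115 mm over their backs; the gripper's body (75 mm by 178 mm) begins 61 mm behind the grasp point.
Start: joints at [70.411, 20.558, 86.54, -0, 72.909, -6.595], TCP at [134.91, 584.601, 197.523] pointing down, gripper open.
Joint ranges: [-170.27, 170.27], [-57.76, 135], [12.27, 136.19], [-55.21, 235.2], [11.17, 155.16], [-170.74, 170.74]. Speed limits (degrees/s): [136.94, 136.94, 180, 180, 180, 180].

### API

Orientations are given as a 3x3 rotation matrix whose columns are the frame's x, y, z axes.
In Python, from bench import bot, kin, get_image, ticket, finder gives the robot as it stands. The module is installed in compiled form; this text tells all that it offers. Calls block until the motion is done:
- bot.move_to(position, orientation): joint-space move of the TCP to a pose.
- bot.move_l(position, frame=None, max_speed=150, f_stop=None): straight line of the TCP; frame=None keeps the orientation; max_speed is the mean speed in mm/s. With f_stop (N) it stops when the force on the tool has changed by that much, and returns True; else False.
- bot.set_joints(angles): joint-space move.
- bot.open_jaws() and bot.close_gripper(force=None): open the fingers fully, or close them until they stop; force is the grip in N (None keeps the last).
- bot.dwell(seconds).
- kin.solve_ik(position, orientation): joint angles nearest the present ones, or None.
- get_image(name): name is "side" or "top" or "wrist"; returns a dict with "image" (400x640x3 uint8, red, green, blue), "range_z" (400x640 float32, mm along the optical axis (not along the pixel's ray), 0 where there is no reading), "K" (3x3 intrinsics, pixels), "R" (3x3) and "t" (3): a world point X has camera coordinates R X + t; the wrist camera has in their place "tool_from_camera" (4x4, takes a point from camera to tool coordinates, whose origin is the TCP and whose axes are the flange's). Camera axes: x right, y down, z forward; pixel columns grow to the right and rows downward; lengths in mm; the calibration is good to about 2 mm. A picture is of the moment at which its call begins: read the wrist's pose just before it.
A pose or a line that the arm cannot do raises bot.IKError and nothing moves.
- ticket.job_done(): hands the job in; it is judged then, once.
Trained networks look in a picture, given as the dict that the camera call returned (one of the last four; its "shot" number tells which), for a name from the list of things; names that differ only in an ending like _2 or _b are one class to them, and where a whole thing is asked for, a point or a joint stands for the part that bears it (a point fixed in the world has none). Each returns a list of dicts, best first, with "confidence" (0 to 1); they miss things now and then, are a little off and sometimes report something else, mostly with a low value. They report only what shows in the picture. A call takes as long as a camera call.
- finder.find_in(query, picture): "xy" ([column, row] in pixels, amid what is visible of it).
- finder.silhouettes(query, picture): "mask" (400x640 bool, what is visible of it) and "xy" ([column, row] in pixels, amid what is visible of it).
Readings, each from a call of its own:
- bot.current_time_s(): time.
- bot.current_joints(): joint angles.
- bot.current_joint_velocities(): joint speeds.
- bot.current_joint_efforts(): joint torques, N m.
- bot.current_position(): TCP position.
- bot.current_orientation(): TCP orientation.
- bot.current_wrist_force(): force on the tool from outside, world axes, zero at the start.
- bot.current_torque(): the same for the moment, N m.
- bot.current_grip_width(): finger opening in mm.
- bot.current_finger_force(): force on a finger pad.
Only numpy, scipy, OpenCV 4.12 (cv2) and the standard library are available. Lean on these libraries where they do the work, as an engineer would, in place of code of your own. Each camera call takes 0.05 s, during which the arm holds its last target. There are 200 camera calls.

## Working session

There is one attempt and no reset: what is moved stays moved. The work goes in short steps, each a Python script; the robot and the scene stay as the last script left them, time stands still between calls to the robot, and variables do not carry over. Pictures are saved under pics/ and viewed, at most 10 in all, crops included, and the job is handed in when it is done.

```bash
mkdir -p pics
cat > h.py <<'E'
import numpy as np, cv2
from bench import bot, kin, get_image, ticket, finder
def world(p,uv,z=None):
    u,v=int(round(uv[0])),int(round(uv[1]))
    if z is None:
        w=p["range_z"][max(v-1,0):v+2,max(u-1,0):u+2]; w=w[w>0]; z=np.median(w) if len(w) else np.nan
    c=np.linalg.inv(p["K"])@np.array([uv[0],uv[1],1.])*z
    return p["R"].T@(c-p["t"])
def cloud(p,mask=None):
    z=p["range_z"]; m=z>0
    if mask is not None: m=m&mask
    v,u=np.nonzero(m); zz=z[v,u]
    c=(np.linalg.inv(p["K"])@np.stack([u,v,np.ones_like(u)]).astype(float))*zz
    return (p["R"].T@(c-np.array(p["t"]).reshape(3,1))).T,u,v
E
python3 - <<'E'
from h import *
np.set_printoptions(precision=1,suppress=True)
ims=[]
for n in("top","side"):
    p=get_image(n); ims.append(p["image"])
    print(n,"cam at",-p["R"].T@p["t"])
    for q in["collar","peg_a","pointer_tip","shoe_handle","shoe_bar","stand","fan_head","tray","spanner"]:
        for r in finder.silhouettes(q,p)[:2]:
            P=cloud(p,r["mask"])[0]
            print(q,round(r["confidence"],2),np.array(r["xy"]),world(p,r["xy"]), "med",np.median(P,0) if len(P) else None,len(P))
    for q in["peg_a","pointer_tip","shoe_handle","shoe_bar","collar_top"]:
        for r in finder.find_in(q,p)[:3]: print(" pt",q,round(r["confidence"],2),np.array(r["xy"]),world(p,r["xy"]))
    cv2.imwrite(f"pics/{n}1.png",ims[-1][:,:,::-1])
print(bot.current_orientation(),bot.current_time_s())
E
```

```text
top cam at [ 460.4 -100.8 1235.3]
collar 0.87 [271.9 219.1] [558.8   8.8  92.7] med [563.7  17.9  93.3] 1072
peg_a 0.67 [270.1 217.4] [560.9  11.1 120.8] med [563.4  17.7  93.3] 1141
pointer_tip 0.61 [270.7 221.1] [553.1  11.8  92.7] med [562.5  17.9  93.3] 1089
shoe_handle 0.93 [231.3 220.5] [555.9 131.3  39.6] med [552.9 138.   42.4] 728
shoe_bar 0.55 [226.7 221.8] [551.8 144.5  39. ] med [552.7 140.4  42.4] 649
stand 0.71 [255.2 218. ] [560.5  55.1  94. ] med [556.6  58.8  25.3] 5428
stand 0.38 [271.5 219.8] [556.8   9.7  93.3] med [563.1  16.6  93.2] 1146
fan_head 0.96 [432.9 225.1] [ 551.7 -432.5  130.4] med [ 547.  -444.4   68.8] 3604
tray 0.84 [268.7 154.9] [762.   34.7  11.1] med [753.5  31.9  11.4] 2492
tray 0.61 [271.4 219.5] [557.6  10.   93.7] med [563.1  16.5  93.2] 1137
spanner 0.72 [258.2 259.5] [445.5  51.3  14.5] med [443.3  51.8  13.1] 425
 pt peg_a 0.89 [271.9 218.1] [561.6   8.8  93. ]
 pt pointer_tip 0.52 [299.6 215.7] [577.2 -66.1  23.7]
 pt shoe_handle 0.57 [231.8 219.2] [559.9 130.4  38. ]
 pt shoe_bar 0.94 [227.6 218.4] [561.9 142.6  38.4]
 pt collar_top 0.91
[... 503 characters left out ...]

stand 0.94 [270.2 208.9] [555.4  27.9  34. ] med [549.1  10.1  28.7] 4498
fan_head 0.96 [410.2 315.1] [ 511.  -492.    91.4] med [ 518.9 -489.2   69.5] 7912
tray 0.85 [325.5 188.8] [738.8  -3.   36.3] med [754.8  18.3  24.7] 1734
tray 0.55 [247.1 182. ] [563.  156.7  63.3] med [549.1 153.5  79. ] 899
spanner 0.6 [237.7 234.5] [439.1  16.1  12.4] med [442.9  27.1  12.8] 407
 pt peg_a 0.61 [275.  196.7] [553.1  -8.9  94.8]
 pt pointer_tip 0.68 [304.  201.1] [583.2 -97.1 110.5]
 pt shoe_handle 0.93 [246.5 179.7] [561.3 155.   72.9]
 pt shoe_bar 0.91 [246.9 180.1] [562.6 155.4  70.8]
 pt collar_top 0.92 [275.3 194.6] [561.    1.2  93.1]
[[-1.   0.2 -0. ]
 [ 0.2  1.  -0. ]
 [ 0.  -0.  -1. ]] 1.5
```

Run:
```python
import cv2,numpy as np
a=cv2.imread("pics/top1.png")[140:290,180:340];b=cv2.imread("pics/side1.png")[130:270,190:350]
cv2.imwrite("pics/crop1.png",np.vstack([cv2.resize(a[:,:],(640,600))[:,:],])[:600])
A=cv2.resize(a,(400,375));B=cv2.resize(b,(400,350))
B=cv2.resize(b,(400,375))
cv2.imwrite("pics/crop1.png",np.hstack([A,B]))
```

```text
(no output)
```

View pics/crop1.png

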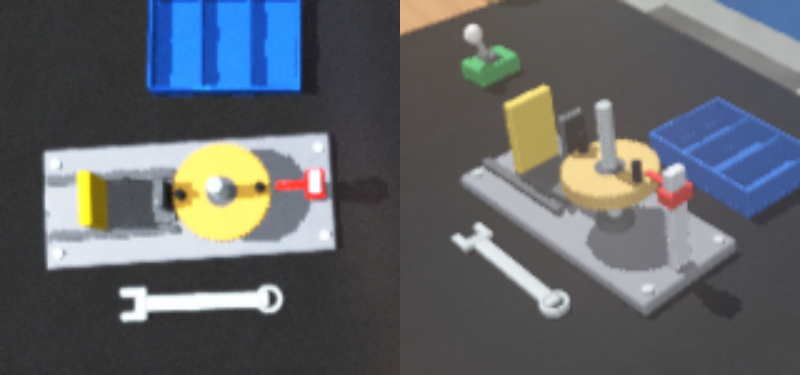

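The crops show the shoe home (bar touching the rim), the pegs lying along stand y, the pointer at lower right about 17 mm above the collar top, and the stand yawed by about +4°. Next I'll take a closer look with the wrist camera and check the joint 6 range.

```bash
cat >> h.py <<'E'
def yawR(a):  # tool down, tool y along world direction (-sin a, cos a)
    a=np.radians(a); y=np.array([-np.sin(a),np.cos(a),0]); z=np.array([0,0,-1.]); return np.column_stack([np.cross(y,z),y,z])
def wrist():
    P,R=np.array(bot.current_position()),np.array(bot.current_orientation())
    p=get_image("wrist"); T=np.array(p["tool_from_camera"])
    Rw=R@T[:3,:3]; tw=R@T[:3,3]+P
    p["R"]=Rw.T; p["t"]=-Rw.T@tw; return p
def circ(P):
    A=np.c_[2*P[:,0],2*P[:,1],np.ones(len(P))]; s=np.linalg.lstsq(A,(P[:,:2]**2).sum(1),rcond=None)[0]
    return s[0],s[1],np.sqrt(s[2]+s[0]**2+s[1]**2)
def disc(P):
    from scipy.spatial import ConvexHull
    h=P[ConvexHull(P[:,:2]).vertices]; (c,r)=cv2.minEnclosingCircle(P[:,:2].astype(np.float32)); return c,r,circ(h)
E
python3 - <<'E'
from h import *
np.set_printoptions(precision=1,suppress=True)
bot.move_to([560,60,330],yawR(4))
p=wrist(); print(-p["R"].T@p["t"],bot.current_joints(),bot.current_time_s())
cv2.imwrite("pics/w1.png",p["image"][:,:,::-1])
for q in["collar","peg_a","pointer_tip","shoe_handle","shoe_bar"]:
    for r in finder.silhouettes(q,p)[:2]:
        C=cloud(p,r["mask"])[0]; print(q,round(r["confidence"],2),np.array(r["xy"]),world(p,r["xy"]),np.median(C,0) if len(C) else None,np.percentile(C,[2,98],axis=0) if len(C) else None)
P,u,v=cloud(p)
near=np.hypot(P[:,0]-560,P[:,1]-15)<75
c=P[near&(P[:,2]>89)&(P[:,2]<97)]; print("disc",disc(c),np.median(c[:,2]),len(c))
h=P[(P[:,2]>119)&(abs(P[:,1]-155)<30)&(abs(P[:,0]-550)<45)]; print("handle",h.min(0),h.max(0),h.mean(0)) if len(h) else 0
rgb=p["image"][v,u].astype(int); red=(rgb[:,0]>130)&(rgb[:,1]<80)&(rgb[:,2]<80); Q=P[red]; print("red",len(Q),np.percentile(Q[:,2],[5,25,50,75,95]) if len(Q) else 0)
for y in range(-35,341,45):
  for c in((560,16,107),): 
    q=kin.solve_ik(list(c),yawR(y)); print(y,None if q is None else np.round(q,1)[[0,5]])
E
```

```text
[478.2  55.  517.7] [ -0.8  12.3  79.8   0.   88.  -94.9] 3.9917
collar 0.94 [293.5 158. ] [557.7  18.3  94.7] [559.6  20.9  93.7] [[516.2 -28.5  87. ]
 [613.8  67.8 117. ]]
collar 0.75 [ 23.3 134. ] [ 555.7 -376.9   64.6] [ 556.1 -383.7   56.6] [[ 474.6 -423.5   21.5]
 [ 639.2 -362.4   71.3]]
peg_a 0.81 [296.8 159.2] [558.9  23.   95.2] [560.7  21.1  93.7] [[516.2 -29.2  24. ]
 [615.6  68.9 117.3]]
pointer_tip 0.65 [222.2 165.7] [571.  -74.4 114.4] [572.1 -75.3 115. ] [[560.5 -95.3 103.2]
 [588.8 -45.2 116.9]]
pointer_tip 0.59 [298.5 156.7] [555.5  25.1  94. ] [560.2  21.7  93.8] [[516.7 -27.   91.5]
 [614.6  67.4 116.9]]
shoe_handle 0.62 [374.9 158.1] [559.2 140.9  39.6] [552.7 138.8  41.2] [[524.   75.7  36.9]
 [580.6 168.1 131.9]]
shoe_bar 0.74 [374.2 157.4] [558.2 139.7  39.7] [553.1 137.5  41.1] [[524.3  74.8  29.5]
 [581.6 168.8 131.9]]
disc ((565.015625, 25.417449951171875), 61.4456787109375, (np.float64(566.2717555475484), np.float64(20.67534651504866), np.float64(55.530413631548356))) 93.71550181925055 4137
handle [520.9 125.  119. ] [583.4 172.  463.2] [528.9 134.1 415.2]
red 325 [108.9 114.3 115.1 115.9 116.6]
-35 [ -5.4 -60.4]
10 [  -5.4 -105.4]
55 [  -5.4 -150.4]
100 [ -5.4 164.6]
145 [ -5.4 119.6]
190 [-5.4 74.6]
235 [-5.4 29.6]
280 [ -5.4 -15.4]
325 [ -5.4 -60.4]
```

View pics/w1.png

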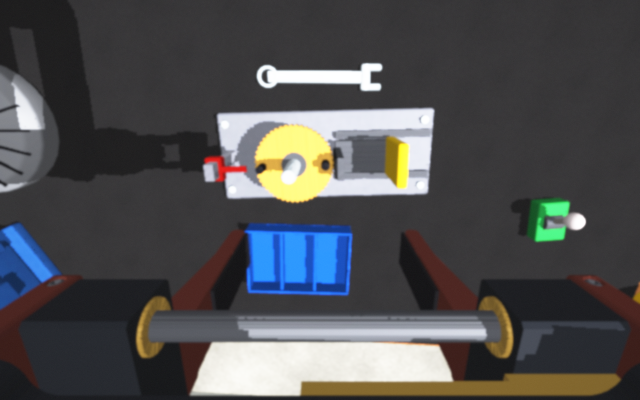

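The wrist picture shows the collar disc at about (293,160), pegs at (262,169) and (325,164), the pointer at (235,169), and the handle at (397,160). From this I place the rod axis near (563,19.5) and the handle near (552,164). Next I'll pull the shoe back.

Run:
```python
from h import *
np.set_printoptions(precision=2,suppress=True)
R=yawR(4)
bot.move_to([552,164,170],R)
print("hit",bot.move_l([552,164,106],max_speed=100,f_stop=8))
bot.close_gripper(15); print("w",bot.current_grip_width(),bot.current_finger_force(),bot.current_wrist_force())
P=np.array(bot.current_position()); d=R[:,1]
print("stop",bot.move_l(list(P+d*38),max_speed=60,f_stop=25),bot.current_position(),bot.current_wrist_force())
bot.open_jaws()
Q=np.array(bot.current_position()); bot.move_l([Q[0],Q[1],170],max_speed=150)
bot.move_to([640,20,235],yawR(4))
p=wrist(); cv2.imwrite("pics/w2.png",p["image"][:,:,::-1]); np.savez("w2.npz",**{k:p[k] for k in("image","range_z","K","R","t")})
print(bot.current_time_s(),bot.current_joints())
r=finder.silhouettes("collar",p)[0]; C=cloud(p,r["mask"])[0]; C=C[(C[:,2]>91)&(C[:,2]<97)]; print(disc(C),np.median(C[:,2]),np.percentile(C,[1,99],axis=0))
```

```text
hit False
w 0.4044374691778929 0.0 [-0.71 -0.29  0.76]
stop False [549.26 201.95 105.96] [-0.3  -0.82 -0.02]
10.8 [ -4.28  22.27  78.58   0.05  79.3  -98.35]
((566.7578125, 19.15169906616211), 54.9807014465332, (np.float64(566.5977068200056), np.float64(19.17757897019692), np.float64(54.11513149280489))) 93.8155469361042 [[516.12 -30.47  91.93]
 [616.48  69.11  95.53]]
```

View pics/w2.png

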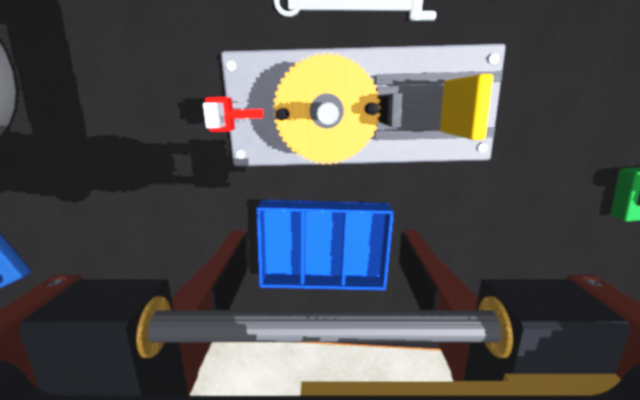

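The wrist picture shows the collar disc at (328,108) and the shoe still home, with the handle top at about (488,105). The grasp closed on nothing, so I'll get the handle's true position from the depth data.

Run:
```python
from h import *
np.set_printoptions(precision=1,suppress=True)
p=dict(np.load("w2.npz")); P,u,v=cloud(p); rgb=p["image"][v,u].astype(int)
hm=(u>440)&(u<500)&(v>65)&(v<145)&(rgb[:,0]>120)&(rgb[:,2]<90); H=P[hm]
print(len(H),np.percentile(H,[1,50,99],axis=0))
for z in range(40,140,8):
    s=H[(H[:,2]>=z)&(H[:,2]<z+8)]
    if len(s)>5: print(z,len(s),np.percentile(s,[3,97],axis=0)[:,:2].ravel())
# tongue / clamp
red=(rgb[:,0]>120)&(rgb[:,1]<90)&(rgb[:,2]<90)&(u<280)&(u>200)&(v>80)&(v<150)
for a,b in((236,245),(245,254),(254,264),(205,234)):
    s=P[red&(u>=a)&(u<b)]; print("red",a,len(s),np.median(s,0),np.percentile(s[:,2],[10,90]))
rod=P[(u>310)&(u<345)&(v>90)&(v<130)]; t=rod[rod[:,2]>rod[:,2].max()-6]; print("rodtop",t.mean(0),t.max(0),len(t))
pg=P[(P[:,2]>112)&(np.hypot(P[:,0]-566,P[:,1]-19)<52)&(np.hypot(P[:,0]-566,P[:,1]-19)>34)]
for s in(pg[pg[:,1]>19],pg[pg[:,1]<19]): print("peg",len(s),s.mean(0),s.max(0))
```

```text
2613 [[525.3 153.7  45.6]
 [552.2 157.2 106. ]
 [581.7 167.7 126.1]]
40 66 [525.9 154.1 581.4 159.5]
48 132 [526.6 153.8 580.8 159.3]
56 152 [526.9 153.9 580.5 159.1]
64 158 [526.5 153.9 580.7 159.1]
72 164 [526.6 154.1 580.9 159.4]
80 173 [527.2 154.  580.5 159.2]
88 198 [526.7 153.9 580.4 159.2]
96 211 [526.5 153.7 580.  158.9]
104 214 [526.5 153.9 580.5 159. ]
112 244 [526.7 153.8 579.9 159.1]
120 901 [526.2 154.7 579.9 167.7]
red 236 69 [574.9 -64.2 115.5] [114.5 116.7]
red 245 75 [573.6 -55.5 115.5] [114.6 116.5]
red 254 83 [573.3 -46.8 115.5] [114.4 116.4]
red 205 445 [574.1 -77.9 115. ] [  7.6 116.2]
rodtop [566.7  19.  166.3] [575.6  27.7 168.9] 402
peg 3770 [610.2  32.8 349.5] [617.5  67.8 375. ]
peg 2776 [611.5   7.8 346.6] [617.8  19.  374.6]
```

The depth data puts the handle where I expected it: (553,161), top 124. I'll go down again, and take a side picture at the grasp.

Run:
```python
from h import *
np.set_printoptions(precision=2,suppress=True)
R=yawR(4.5)
print("w0",bot.current_grip_width())
bot.move_to([553,161,170],R)
print("hit",bot.move_l([553,161,100],max_speed=100,f_stop=8), bot.current_position(), bot.current_grip_width())
a=get_image("side")["image"]
bot.close_gripper(15); print("w",bot.current_grip_width(),bot.current_finger_force(),bot.current_wrist_force(),bot.current_position())
b=get_image("side")["image"]
c=lambda i:cv2.resize(i[60:240,160:340],(400,400))
cv2.imwrite("pics/s2.png",np.hstack([c(a),c(b)])[:,:,::-1]); print(bot.current_time_s())
```

```text
w0 87.66116667663843
hit False [553.67 160.87 100.46] 87.98693496682947
w 0.5371150373683995 0.0 [-0.58  0.14  0.08] [553.   161.01  99.99]
13.8833
```

View pics/s2.png

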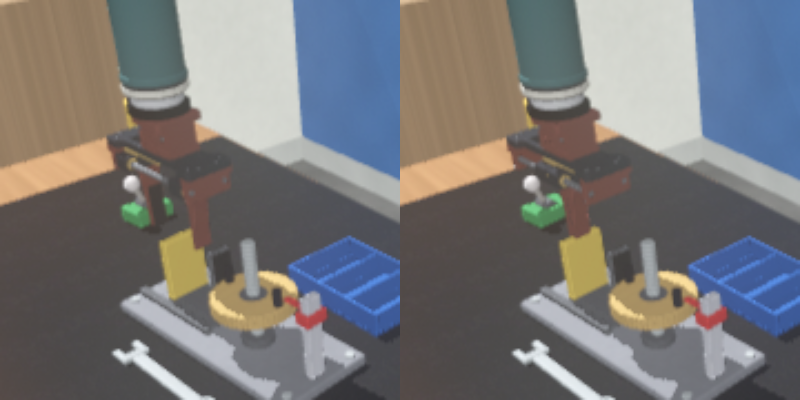

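The side pictures show the closed fingertips at about (580,238), right at the handle's top edge, so they sit higher than I reckoned. I'll measure the tip position against the reported TCP.

Run:
```python
from h import *
np.set_printoptions(precision=1,suppress=True)
print(bot.nose_length,bot.current_position(),bot.current_orientation(),bot.current_grip_width())
for n in("side","top"):
    p=get_image(n); P,u,v=cloud(p); rgb=p["image"][v,u].astype(int)
    m=(np.abs(P[:,0]-553)<45)&(np.abs(P[:,1]-161)<50)&(P[:,2]>80)
    brown=m&(rgb[:,2]*1.3>rgb[:,1])&(rgb[:,0]<150)
    yel=m&(rgb[:,0]>130)&(rgb[:,2]<100)&(rgb[:,1]>100)
    for nm,k in(("brown",brown),("yel",yel)):
        for z in range(90,200,8):
            s=P[k&(P[:,2]>=z)&(P[:,2]<z+8)]
            if len(s)>3: print(n,nm,z,len(s),np.percentile(s,[3,97],axis=0)[:,:2].ravel())
```

```text
11.0 [553. 161. 100.] [[-1.  -0.1 -0. ]
 [-0.1  1.  -0. ]
 [ 0.  -0.  -1. ]] 0.6600966154935064
side brown 122 8 [541.  149.5 557.3 166.8]
side brown 130 25 [541.7 149.5 565.1 164.9]
side brown 138 24 [541.2 148.8 562.4 167.1]
side brown 146 25 [541.5 148.4 561.8 165.5]
side brown 154 27 [541.7 148.5 563.8 170.8]
side brown 162 23 [541.2 147.4 564.7 165.7]
side brown 170 26 [541.1 146.6 558.8 167.7]
side brown 178 20 [541.  145.3 555.6 172. ]
side brown 186 23 [540.3 143.  555.  166. ]
side brown 194 7 [541.5 135.  548.6 152.2]
side yel 90 47 [523.2 150.9 578.6 158.7]
side yel 98 43 [523.  150.4 579.7 160.7]
side yel 106 47 [523.7 152.8 581.  159.6]
side yel 114 47 [523.8 152.  579.1 161.1]
side yel 122 30 [526.3 150.1 578.5 165.3]
top yel 122 4 [524.8 157.6 525.1 164.9]
```

The tips are really at z≈124 while the TCP reads 100, so the stated tool length doesn't hold. I'll touch the handle's top edge gently to calibrate it.

Run:
```python
from h import *
np.set_printoptions(precision=2,suppress=True)
print(bot.move_l([553,161,75],max_speed=25,f_stop=3),bot.current_position(),bot.current_wrist_force(),bot.current_time_s())
P=bot.current_position(); bot.move_l([553,161,P[2]+5],max_speed=60)
```

```text
True [553.16 161.02  99.24] [-0.34 -0.19  4.91] 14.2583
```

Contact came at TCP z≈99.3 against the handle top at 124, so tip z is about TCP z + 25. I'll redo the grasp 30 mm lower.

Run:
```python
from h import *
np.set_printoptions(precision=2,suppress=True)
R=yawR(4.5); d=R[:,1]
bot.move_l([553,161,120],max_speed=150); bot.open_jaws()
print("hit",bot.move_l([553,161,75],max_speed=80,f_stop=8))
bot.close_gripper(15); print("w",bot.current_grip_width(),bot.current_finger_force(),bot.current_wrist_force())
P=np.array(bot.current_position())
print("stop",bot.move_l(list(P+d*38),max_speed=50,f_stop=25),np.array(bot.current_position())-P,bot.current_wrist_force())
bot.open_jaws(); print("y at",bot.current_position())
Q=np.array(bot.current_position()); bot.move_l([Q[0],Q[1],130],max_speed=150)
bot.move_to([648,19,190],yawR(4.5))
p=wrist(); cv2.imwrite("pics/w3.png",p["image"][:,:,::-1]); np.savez("w3.npz",**{k:p[k] for k in("image","range_z","K","R","t")})
print(bot.current_time_s())
P,u,v=cloud(p); r=np.hypot(P[:,0]-566.7,P[:,1]-19)
c=P[(r<54)&(r>15)&(abs(P[:,2]-94)<3)]; print("collar z",np.median(c[:,2]),c[:,2].std(),len(c),disc(P[(r<58)&(abs(P[:,2]-94)<3)]))
t=P[(r<9)&(P[:,2]>155)]; print("rod",t.mean(0),len(t))
pg=P[(r<53)&(r>34)&(P[:,2]>105)&(P[:,2]<124)]
for s in(pg[pg[:,1]>19],pg[pg[:,1]<19]): print("peg",len(s),np.median(s,0)) if len(s) else 0
rgb=p["image"][v,u].astype(int); red=(rgb[:,0]>120)&(rgb[:,1]<90)&(rgb[:,2]<90)&(r<90)&(r>58)&(P[:,2]>108); s=P[red]
print("tongue",len(s),np.median(s,0),s[:,1].max(),np.median(s[r[red]<75],0))
```

```text
hit False
w 14.031954015268587 14.989536702632904 [-0.63  6.74 -0.16]
stop False [-3.62 38.78 -0.03] [-4.4   3.53  2.83]
y at [549.84 200.73  74.96]
21.55
collar z 93.76701069383006 0.733034304074623 10678 ((566.7545166015625, 18.958494186401367), 55.11831283569336, (np.float64(566.7999309062179), np.float64(18.982882358151983), np.float64(54.87206449060669)))
rod [566.71  18.86 166.31] 593
peg 200 [561.3   61.44 117.27]
peg 187 [572.18 -23.86 117.33]
tongue 352 [574.1  -55.15 115.62] 95.19523015510666 [573.25 -49.   115.59]
```

View pics/w3.png

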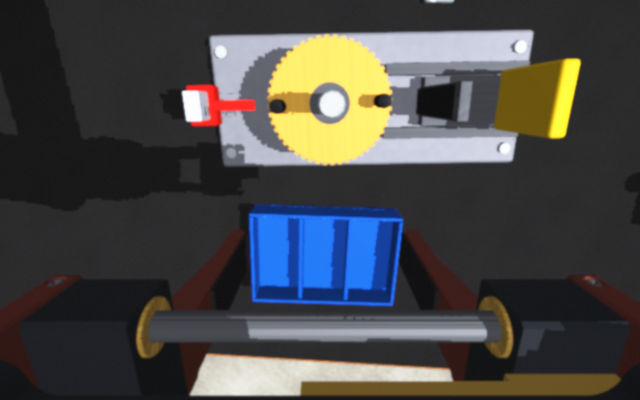

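The shoe is back by 38 mm, with a clear gap between the bar at (430,100) and the collar rim at (392,103). The collar axis is (566.7,18.9), top z≈93.6, pegs at yaw 7.3°, tongue upper face 115.6. I'll straddle the rod and turn the wrist as a pin spanner, following the rise, offset 2 mm away from the pointer.

```bash
cat >> h.py <<'E'
AX=np.array([566.7,18.9]); OFF=2*np.array([-np.sin(.096),np.cos(.096)])
def spin(y0,y1,tip0,ycontact,step=20,lim=14):
    """tip0: tip z at contact; rises 28 mm/turn after ycontact"""
    c=AX+OFF; n=max(1,int(np.ceil(abs(y1-y0)/step)))
    for y in np.linspace(y0,y1,n+1)[1:]:
        z=tip0-25+28*max(0,y-ycontact)/360
        bot.move_to([c[0],c[1],z],yawR(y))
        f=np.array(bot.current_wrist_force()); m=np.array(bot.current_torque())
        print(round(y),round(z,1),f.round(1),m.round(2),round(bot.current_time_s(),1))
        if np.linalg.norm(f)>lim: print("LIMIT"); return False
    return True
E
python3 - <<'E'
from h import *
c=AX+OFF
print(kin.solve_ik([c[0],c[1],79],yawR(137)))
bot.move_to([c[0],c[1],170],yawR(137)); print(bot.current_joints(),bot.current_time_s(),bot.current_wrist_force())
h=bot.move_l([c[0],c[1],79],max_speed=90,f_stop=6); print("hit",h,bot.current_position())
if not h and spin(137,187,104,165): spin(187,400,104,165,step=30)
E
```

```text
[-4.86906089e+00  2.54779674e+01  9.79924276e+01 -2.54444375e-14
  5.65296050e+01  1.28130939e+02]
[-4.86569299e+00  1.93783289e+01  9.26317879e+01 -8.72663226e-04
  6.79868266e+01  1.28118236e+02] 24.85 [ 0.05112315 -0.6747619   0.06445748]
hit False [567.05841584  20.86145512  79.54643321]
154 79.0 [-0.2 -0.2  0.4] [0.02 0.15 0.02] 26.4
170 79.4 [-1.3 -0.6  1. ] [-0.07  0.34 -0.05] 26.8
187 80.7 [-2.7 -0.6  1.3] [-0.33  0.53 -0.09] 27.2
214 82.8 [-1.4 -2.6  1.9] [-0.34  0.49 -0.12] 27.7
240 84.9 [ 0.1 -1.6  0.5] [-0.3   0.18 -0.03] 28.2
267 86.9 [ 0.8 -1.7 -0.5] [-0.41 -0.04 -0.09] 28.7
294 89.0 [ 1.7 -1.5  0.4] [-0.32 -0.26 -0.1 ] 29.2
320 91.1 [ 0.8 -0.7  0.2] [-0.07 -0.18 -0.01] 29.7
347 93.1 [-0.4 -0.8  0.2] [-0.04  0.04 -0.01] 30.3
373 95.2 [-3.3 -2.6  1.1] [-0.43  0.47 -0.17] 30.8
400 97.3 [-2.5 -0.7  0.4] [-0.15  0.43 -0.11] 31.3
```

```bash
cat >> h.py <<'E'
def measure(fn=None):
    p=wrist()
    if fn: cv2.imwrite(fn,p["image"][:,:,::-1])
    P,u,v=cloud(p); r=np.hypot(P[:,0]-AX[0],P[:,1]-AX[1])
    rgb=p["image"][v,u].astype(int)
    yel=(rgb[:,0]>140)&(rgb[:,1]>100)&(rgb[:,2]<110)
    c=P[(r<53)&(r>20)&yel&(P[:,2]>85)&(P[:,2]<130)]
    red=(rgb[:,0]>120)&(rgb[:,1]<90)&(rgb[:,2]<90)&(r<80)&(r>58)&(P[:,1]<0)&(P[:,2]>100); t=P[red]
    # collar plane fitted, evaluated on the axis and near the tongue
    zc=np.median(c[:,2]); k=c[abs(c[:,2]-zc)<2]
    A=np.c_[np.ones(len(k)),k[:,0]-AX[0],k[:,1]-AX[1]]; s=np.linalg.lstsq(A,k[:,2],rcond=None)[0]
    pg=P[(r<52)&(r>36)&(P[:,2]>zc+18)&(P[:,2]<zc+29)]; d=pg[:,:2]-AX
    a=np.degrees(np.angle(np.mean(((-d[:,0])*1j+d[:,1])**2/np.abs((-d[:,0])*1j+d[:,1])**2)))/2
    print("collar",zc.round(2),s.round(4),"pegtop",np.median(pg[:,2]).round(2),len(pg),"peg yaw",a.round(1),"tongue",np.median(t[:,2]).round(2),len(t),"rod",np.mean(P[(r<8)&(P[:,2]>155)&(P[:,2]<175),2]).round(2),"t",bot.current_time_s())
    return np.median(t[:,2])-zc
E
python3 - <<'E'
from h import *
c=AX+OFF
bot.move_to([c[0],c[1],97.3],yawR(395))
bot.move_l([c[0],c[1],165],max_speed=150)
bot.move_to([648,19,190],yawR(4.5))
print(measure("pics/w4.png"))
E
```

```text
collar 112.09 [1.120869e+02 1.000000e-04 5.000000e-04] pegtop 135.84 425 peg yaw 62.7 tongue 115.59 228 rod 166.65 t 32.775
3.4988021843219883
```

View pics/w4.png

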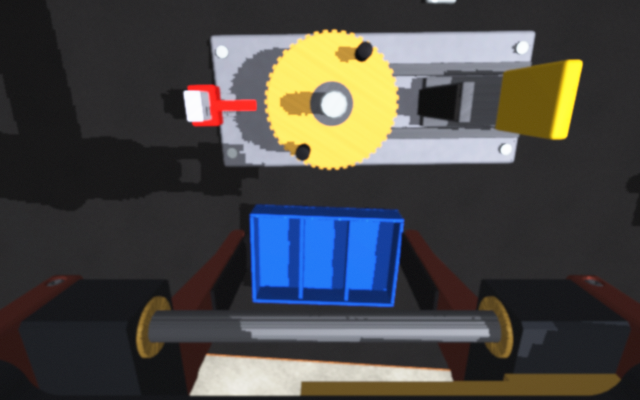

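After the first stroke the pegs are at (364,50) and (303,152), yaw 62.7°, and the collar top is at 112.1 against the tongue at 115.6. Angle and depth agree, so 3.5 mm remain, which is 45° (final peg yaw ≈107.7°).

Run:
```python
import h
from h import *
h.OFF=OFF*0; c=AX
bot.move_to([c[0],c[1],165],yawR(195))
hit=bot.move_l([c[0],c[1],97],max_speed=120,f_stop=6); print("hit",hit)
if not hit: spin(195,265,122,221,step=25)
bot.move_to([c[0],c[1],100],yawR(260))
bot.move_l([c[0],c[1],165],max_speed=150)
bot.move_to([648,19,190],yawR(184.5-180))
print(measure())
```

```text
hit False
218 97.0 [ 1.4 -0.3  0.7] [-0.07  0.14 -0.01] 36.5
242 98.6 [-0.2 -0.1  0.2] [-0.13  0.09 -0.02] 36.9
265 100.4 [ 1.1 -0.3 -0.3] [-0.1   0.   -0.01] 37.4
collar 115.43 [ 1.154337e+02 -2.000000e-04  8.000000e-04] pegtop 139.15 433 peg yaw -74.4 tongue 115.41 227 rod 166.69 t 39.8833
-0.018017073578107556
```

The collar is level with the pointer to within about 0.1 mm. Now I'll slide the shoe home.

Run:
```python
from h import *
np.set_printoptions(precision=2,suppress=True)
R=yawR(5); d=R[:,1]; g=np.array([549.8,200.7,75])
bot.move_to([g[0],g[1],135],R)
print("hit",bot.move_l(list(g),max_speed=80,f_stop=8))
bot.close_gripper(15); print("w",bot.current_grip_width(),bot.current_wrist_force())
P=np.array(bot.current_position())
print("stop1",bot.move_l(list(P-d*34),max_speed=50,f_stop=15),bot.current_wrist_force())
print("stop2",bot.move_l(list(P-d*46),max_speed=15,f_stop=12),np.array(bot.current_position())-P,bot.current_position(),bot.current_wrist_force())
bot.open_jaws(); bot.move_l([*bot.current_position()[:2],140],max_speed=150)
bot.move_to([648,19,190],yawR(4.5)); print(measure("pics/w5.png"))
p=get_image("side"); cv2.imwrite("pics/s5.png",cv2.resize(p["image"][110:260,160:360],(800,600))[:,:,::-1])
```

```text
hit False
w 14.251685524618738 [-0.05  0.43 -0.15]
stop1 False [ 2.11 -1.87 -0.64]
stop2 True [  3.65 -37.94   0.  ] [553.43 162.92  74.96] [-0.41  2.08  3.99]
collar 115.44 [115.44   0.     0.  ] pegtop 139.12 441 peg yaw -74.4 tongue 115.56 243 rod 166.72 t 46.6583
0.1209335217927503
```

View pics/w5.png

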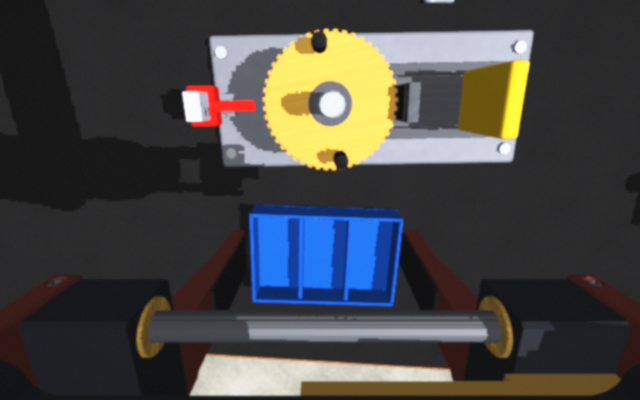

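The shoe bar at (405,103) is back against the rim and the collar reading hasn't changed. I'll compare the handle's depth position with the original home reading.

Run:
```python
from h import *
bot.move_to([640,20,235-0],yawR(4))
p=wrist(); q=dict(np.load("w2.npz")); d=np.array([-np.sin(.096),np.cos(.096)])
for k in(q,p):
    P,u,v=cloud(k); rgb=k["image"][v,u].astype(int)
    s=P[(rgb[:,0]>120)&(rgb[:,2]<90)&(rgb[:,1]>90)&(P[:,2]>50)&(P[:,2]<115)&(P[:,1]>120)&(P[:,1]<220)&(abs(P[:,0]-553)<40)]
    y=(s[:,:2]-AX)@d; print(len(s),np.percentile(y,[10,50,90]).round(2))
print(bot.current_time_s())
```

```text
1458 [137.74 138.17 138.6 ]
152 [137.82 138.29 139.01]
47.0583
```

```bash
python3 -c "
from h import *
print(ticket.job_done())"
```

```text
the job is handed in; nothing more can be done
None
```

I drew the shoe back, turned the collar up to within about 0.1 mm of level with the pointer's upper face, slid the shoe home again, and handed the job in at about 47 s. I don't have the judge's verdict.

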